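Press the end cap into a dry-load cartridge with a ratchet bar clamp

ROBOT

A 6-joint arm with a two-finger parallel gripper is mounted at the origin on a cart in front of the work surface, level with it; the furniture and walls round the work are solid. World frame = base frame: x ahead of the robot, y to its left, z up, the work surface at z = 0. Lengths are in mm, angles in rad, forces in N, time in s.
With the tool pointing down it reaches from about 300 to 775 mm from the base axis. Payload 14.6 kg.
Tool frame: the origin (TCP) lies between the finger pads; the fingertips stand 22 mm ahead of it and the grasp point (between the pads) lies 3 mm ahead of it (finger_overhang is the distance from the TCP to the fingertips, in mm); z points along the fingers, y is the direction in which the jaws open and shut (so a half turn about z gives the same grasp; the last joint's range is limited). The gripper opens to 94 mm and grips with 3 to 60 N. Pads are 16 mm wide; open, the fingers measure 119 mm over their backs; the gripper's body (75 mm by 177 mm) begins 78 mm behind the grasp point.
Start: joints at [1.146, 0.3, 1.521, -0, 1.321, -0.067], TCP at [192.615, 515.159, 227.446] pointing down, gripper open.
Joint ranges: [-3.03, 3.03], [-0.79, 2.21], [0.23, 2.52], [-1.04, 4.18], [0, 3.07], [-2.55, 2.55]. Speed limits (rad/s): [2.22, 2.22, 2.57, 3.14, 3.14, 3.14].

INTERFACE

Orientations are given as [roll, pitch, yaw] about the fixed x, y, z axes, in that order (R = Rz(yaw) Ry(pitch) Rx(roll)).
In Python, from cell import * gives the robot as it stands.
- The arm moves only by the tool jog_arm, never from a script. Its argument "increments" is a list of rows, each a list of 7 numbers: the shift along the tool's x, y, z in cm, then the turn, a rotation vector about the tool's x, y, z in degrees, then the finger opening in cm, from 0 to 9.4. In form: [[x, y, z, wx, wy, wz, grip], ...]. A call has 1 to 20 rows; each row shifts and turns the commanded pose from where the row before left it, along the tool's axes as they then stand; what a row does not reach is not made up. A row lasts 1/8 s, in which the tool goes at most 62.5 mm and 10.7 degrees, less where a joint would pass 70% of its speed; a pose out of reach is approached as far as the arm can. A call is refused whole if a number of a shift passes 6.25 or a number of a turn 10.7, either way. A call with a gripper value outside its range is refused whole. The fingers move at their own pace and stop on an object; "squeeze" is the grip in N (left out, the last holds). Time passes only in rows, so rows that do not move let the fingers close. It gives the time, the measured TCP pose, the force and the opening at its end, in the units of the state.
- read_state(): the state, without advancing time (a new reading comes with each control period).
- camera(name): name is "scene" or "top"; returns a dict with "image" (384x512x3 uint8, red, green, blue), "K" (3x3 intrinsics, pixels), "k1" (the pictures are not rectified: a ray, as slopes to the right and down, at radius r is drawn at 1 + k1 r^2 times it, then the intrinsics apply), "rvec" (rotation vector, rad) and "tvec" (3), from world to camera coordinates, as OpenCV has them. Camera axes: x right, y down, z forward; pixel columns grow to the right and rows downward; lengths in mm; the calibration is good to about 2 mm. A picture is of the moment at which its call begins. There is no depth.
- sign_off(): hands the job in, once; it reports no verdict.
Trained networks look in a picture, given as the dict that the camera call returned (one of the last four; its "shot" number tells which), for a name from the list of things; names that differ only in an ending like _2 or _b are one class to them, and where a whole thing is asked for, a point or a joint stands for the part that bears it (a point fixed in the world has none). Each returns a list of dicts, best first, with "conf" (0 to 1); they miss things now and then, are a little off and sometimes report something else, mostly with a low value. They report only what shows in the picture. A call takes as long as a camera call.
- recognise(picture, name): "centre" ([x, y, z] in mm, in the coordinates of the camera as it stood for that picture, good to about 4 mm: the middle of the surface that is visible of it).
- regions_of(picture, name): "mask" (384x512 bool, what is visible of it).
The state is a dict: "clock": time; "joints": joint angles; "qd": joint speeds; "effort": joint torques, N m; "eef_pos": TCP position; "eef_rot": TCP orientation; "wrist_force": force on the tool from outside, world axes, zero at the start; "moment": the same for the moment, N m; "finger_gap": finger opening in mm.
Only numpy, scipy, OpenCV 4.12 (cv2) and the standard library are available. Lean on these libraries where they do the work, as an engineer would, in place of code of your own. Each camera call takes 0.05 s, during which the arm holds its last target.

TASK

Lay the white cartridge in the saddle of the bench-mounted bar clamp, with its outlet spout in the slot of the fixed jaw, and squeeze the clamp's trigger again and again until the moving jaw has pushed the grey end cap fully home against the barrel; stop when the trigger goes firm, because squeezing on hard would crack the cartridge. Then press the release tab so that the jaw springs all the way back, and leave the closed cartridge lying free in the saddle. Do not knock over or push the bottles, beaker and timer round the work.

Things in the scene. Friction and masses are not known exactly. Their poses are not given: they have to be found in the camera images.
- bar_clamp: Fixed grey ratchet bar clamp on a dark steel base plate (84 x 306 x 8 mm). Origin: on the plate's underside, the plate spanning y = -146 to +160; +y is the pressing direction. Its steel bar runs along y at z = 46 mm. The handle's body spans y = -132 to -45 mm, 32 mm wide, top at z = 94 mm; on it stand the black grip and, on its +y side, the trigger. (Positions below in mm of this frame.)
- fixed_jaw (a point): Centre of the fixed jaw's face, at (0, +140, +46), facing -y. The jaw is 60 mm wide, 16 mm thick, top at z = 76, with a 20 mm wide slot, open at the top (floor at z = 34), for the cartridge's spout.
- saddle (a point): Point (0, +76, +46): where the middle of the barrel goes when it is laid in, spout to +y, with 9 mm of play to the fixed jaw (the moving jaw later pushes it there, to y = +85). Two V blocks at y = +52 and +100 (39 mm wide, 36 mm high, 8 mm thick) carry the 40 mm barrel with its axis at x = 0, z = 46.
- grip_top (a point): Centre of the top of the fixed black grip, at (0, -95, +144). The grip is 24 mm wide (x) and spans y = -104 to -86, z = 94 to 144.
- trigger_tip (a point): Centre of the rounded upper end of the steel trigger blade (20 mm wide in x, 11 mm thick): (0, -57, +136) at rest, (0, -75, +139) squeezed. Grip and trigger together measure 52 mm over their outsides at rest and 35 mm squeezed: a two-finger gripper from above can close round both along the clamp's y, with its tips above z = 100.
- clamp_trigger (a joint): Trigger, rad: 0 at rest (leaning 0.37 rad away from the grip), 0.37 fully squeezed to the grip (its stop). Sprung back, 3 to 5 N at the tip. A full squeeze and release walks the jaw 8 mm (two ratchet teeth); a part squeeze 4 mm or none. The jaw pushes with about 1.3 times the force at the tip, less about 11 N for the springs; against a closed cartridge it stops short of full (near 0.3 at 25 N).
- clamp_bar (a joint): Travel of bar and moving jaw along +y, m: 0 = fully back (open), at most 0.052. A spring (3 to 5 N) pulls it back; a pawl holds it on teeth of 4 mm pitch, so it starts at 0, 4 or 8 mm.
- jaw_face (a point): Centre of the moving jaw's rubber face (44 x 42 mm), at (0, -20 + travel, +46), facing +y.
- tab_top (a point): Top centre of the release tab, a steel thumb plate (26 x 26 mm) behind the grip, at about (0, -158, +95) at rest. Pressed straight down about 10 mm (3 to 8 N) it lifts the pawl and the bar springs fully back; meanwhile the plate also moves some 9 mm towards -y. Let go, it springs up. It works only while the trigger is at rest.
- release_tab (a joint): Release tab, rad: 0 at rest, 0.25 fully pressed.
- cartridge: White dry-load cartridge lying on the table, 190 g: barrel 40 mm across, 110 mm long, hexagonal collars at both ends (10 mm long, 46 mm over the flats, so it does not roll), spout (12 mm across, 18 mm long) at +y, grey end cap at -y. Origin: underside, below the barrel's middle; axis = y, 23 mm up. Grip it across the barrel. More than 70 N from the jaw cracks it.
- barrel_mid (a point): Middle of the barrel, on its axis: (0, 0, +23) mm of the cartridge.
- outlet_tip (a point): End of the outlet spout: (0, +73, +23) mm of the cartridge.
- end_cap (a joint): How far the grey end cap (44 mm across, flange 8 mm thick) stands out of the barrel, m: 0 = fully home, flange against the collar; starts 9 to 15 mm out. O-rings: it needs about 7 N to move and stays where it is left. Closed, the cartridge measures 118 mm from shoulder to cap face.
- buffer_a: white buffer bottle with a screw cap, about 50 mm across and 100 mm tall, standing on the table at the front, left of the middle; origin under its centre. Leave it alone.
- buffer_b: a second white buffer bottle of the same kind, 50 x 100 mm, at the front, right of the middle; origin under its centre. Leave it alone.
- beaker: small clear beaker, 54 x 60 x 60 mm, standing near the front edge to the right; origin under its centre. Leave it alone.
- timer: flat white bench timer, 62 x 62 x 20 mm, lying on its back at the right; origin under its centre. Leave it alone.

How it is judged:
By the outcome, as a careful person would: the job done as asked, in the order asked, and still so for the second after the job is handed in, with the robot touching nothing.
It also fails if it takes over 59 s, if anything falls off the work surface, if the arm or the gripper's body presses on something with over 40 N, if the wrist force passes 120 N, or if a joint passes its speed limit or range.

## Working session

There is one attempt and no reset: what is moved stays moved. The work goes in short steps, Python scripts to look and compute and a tool call to move; the robot and the scene stay as the last step left them, time stands still between calls to the robot, and variables do not carry over. Pictures are saved under pics/ and viewed, and the job is handed in when it is done.

Besides the shell and the picture viewer there is one more tool, called after "Emit:" in YAML: its name, and indented under it one key for each argument. jog_arm: Moves the arm, as the interface text tells. Its arguments: {"type":"object","properties":{"increments":{"type":"array"},"squeeze":{"type":"number"}},"required":["increments"]}

```bash
ls; mkdir -p pics; python3 - <<'E'
from cell import *
import cv2
s=read_state(); print(s)
for n in ("scene","top"):
    c=camera(n); cv2.imwrite(f"pics/{n}0.png",c["image"][:,:,::-1]); print(n,c["K"],c["k1"],c["rvec"],c["tvec"],c["shot"])
E
```

```text
pics
{'clock': 0.0, 'joints': array([ 1.14640902e+00,  3.00462656e-01,  1.52159581e+00,  1.05361547e-05,
        1.32066731e+00, -6.65861999e-02]), 'qd': array([ 0.00028845, -0.00072127, -0.00060375, -0.00031089, -0.0005278 ,
        0.00058287]), 'effort': array([-1.59071191e-03, -5.31804907e+01, -3.52754045e+01,  7.08976854e-02,
        2.42051360e-02, -5.25964424e-05]), 'eef_pos': array([192.51462063, 514.95560788, 226.88470786]), 'eef_rot': array([-3.14046271e+00, -8.55777598e-05,  2.78378889e+00]), 'wrist_force': array([ 0.06026031, -0.1756849 , -0.43953919]), 'moment': array([0.01558749, 0.00296094, 0.05682381]), 'finger_gap': 94.24802485244872}
scene [[460.75197458   0.         257.80541615]
 [  0.         460.75197458 188.99268175]
 [  0.           0.           1.        ]] -0.09380376288647718 [ 1.97852452 -1.10035203  0.56805578] [-335.61120185  318.49745201  867.51944889] 1
top [[386.63229548   0.         253.94611898]
 [  0.         386.63229548 190.47634128]
 [  0.           0.           1.        ]] -0.01737093240865373 [ 2.17297146 -2.16148909  0.17620446] [-107.81577655  532.09786979 1032.92606333] 2
```

View pics/scene0.png

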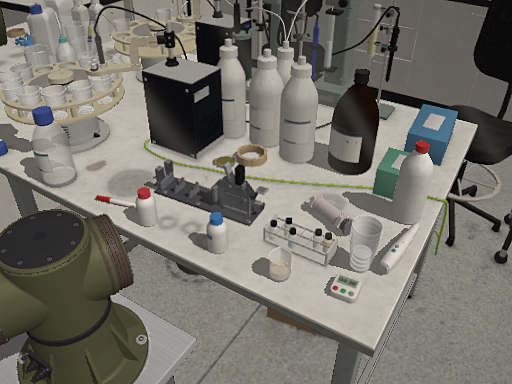

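View pics/top0.png

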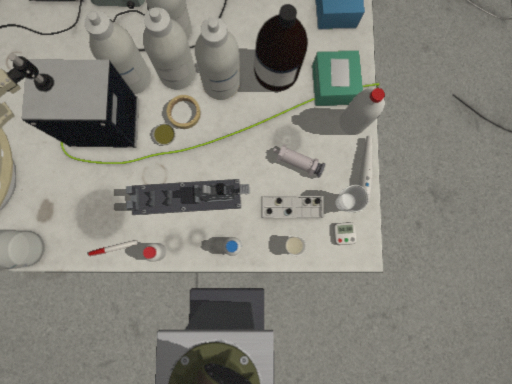

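```bash
cat > h.py <<'E'
from cell import *
import cv2, numpy as np
from scipy.spatial.transform import Rotation as R
def cw(c,p):
    Rm=cv2.Rodrigues(np.array(c["rvec"],float))[0]
    return Rm.T@(np.array(p)-np.array(c["tvec"]))
def dist(c): return np.array([c["k1"],0,0,0,0.])
def proj(c,P):
    return cv2.projectPoints(np.array(P,float).reshape(-1,1,3),np.array(c["rvec"],float),np.array(c["tvec"],float),np.array(c["K"]),dist(c))[0].reshape(-1,2)
def onz(c,uv,z):
    uv=np.array(uv,float).reshape(-1,1,2)
    n=cv2.undistortPoints(uv,np.array(c["K"]),dist(c)).reshape(-1,2)
    Rm=cv2.Rodrigues(np.array(c["rvec"],float))[0]; C=-Rm.T@np.array(c["tvec"])
    d=np.c_[n,np.ones(len(n))]@Rm
    return C+d*((z-C[2])/d[:,2])[:,None]
E
python3 - <<'E'
from h import *
np.set_printoptions(precision=1,suppress=True)
for n in ("scene","top"):
    c=camera(n)
    for o in "bar_clamp cartridge fixed_jaw saddle grip_top trigger_tip jaw_face tab_top barrel_mid outlet_tip end_cap buffer_a beaker timer".split():
        try:
            r=recognise(c,o)
            print(n,o,[(cw(c,q["centre"]),round(q["conf"],2)) for q in r[:3]])
        except Exception as e: print(n,o,e)
print(read_state()["clock"])
E
```

```text
scene bar_clamp [(array([513.6,  27.9,  28.5]), 0.93), (array([528.7, -71.9,  97.6]), 0.71), (array([519.8,  15.8, 125.2]), 0.64)]
scene cartridge [(array([ 610.9, -234.1,   39.3]), 0.56)]
scene fixed_jaw [(array([511.2,  30.7,  30. ]), 0.57)]
scene saddle [(array([511. ,  29.4,  25.9]), 0.98)]
scene grip_top [(array([511.3,  28.5,  24.9]), 0.84), (array([ 605.7, -241.7,   34.1]), 0.54)]
scene trigger_tip [(array([518.3,  11.5, 119.7]), 0.46)]
scene jaw_face [(array([ 410.8, -363.3,   16.6]), 0.68), (array([515.7,  48. ,  51.9]), 0.55), (array([529.2, -70.2, 101. ]), 0.36)]
scene tab_top [(array([529.2, -73.5,  98.8]), 0.66)]
scene barrel_mid [(array([ 608.9, -240.9,   34.5]), 0.91), (array([ 379.9, -215.9,   38.3]), 0.46)]
scene outlet_tip [(array([ 609.9, -237.2,   35.5]), 0.71)]
scene end_cap [(array([ 612.7, -233.4,   36. ]), 0.66), (array([ 590.7, -288.3,   33. ]), 0.55)]
scene buffer_a [(array([355.3, 151. ,  58.4]), 0.7), (array([367.4, -53.3,  62.2]), 0.58)]
scene beaker [(array([ 379.3, -216.6,   35.8]), 0.96)]
scene timer [(array([ 410.6, -363.9,   17.7]), 0.59), (array([ 6
[... 436 characters left out ...]
ace [(array([518.9,  51. ,  74.2]), 0.52), (array([512. ,  85. ,  10.1]), 0.42)]
top tab_top [(array([ 616.6, -232.7,   40.6]), 0.71), (array([528.4, -70.1,  96.2]), 0.51), (array([523. ,  10.7, 119.2]), 0.19)]
top barrel_mid [(array([ 619.6, -231.6,   42.9]), 0.68), (array([ 591.3, -286.6,   38.5]), 0.67)]
top outlet_tip [(array([ 618.5, -234.8,   38.5]), 0.98)]
top end_cap [(array([ 593.9, -285. ,   38.7]), 0.58)]
top buffer_a [(array([380. , -45.5,  82.1]), 0.82), (array([367.1, 156.2,  73.3]), 0.71), (array([ 594.2, -282.2,   38. ]), 0.68)]
top beaker [(array([ 387.5, -219.8,   27.6]), 0.89), (array([ 594.4, -282.3,   38.5]), 0.72)]
top timer [(array([ 416.8, -358. ,   20.8]), 0.67)]
1.6
```

```bash
python3 - <<'E'
import cv2
a=cv2.imread("pics/top0.png");cv2.imwrite("pics/t1.png",cv2.resize(a[165:225,105:255],None,fx=5.3,fy=5.3,interpolation=cv2.INTER_CUBIC))
cv2.imwrite("pics/t2.png",cv2.resize(a[130:190,260:340],None,fx=8,fy=8,interpolation=cv2.INTER_CUBIC))
a=cv2.imread("pics/scene0.png");cv2.imwrite("pics/s1.png",cv2.resize(a[150:235,140:280],None,fx=5.6,fy=5.6,interpolation=cv2.INTER_CUBIC))
E
```

```text
(no output)
```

View pics/t1.png

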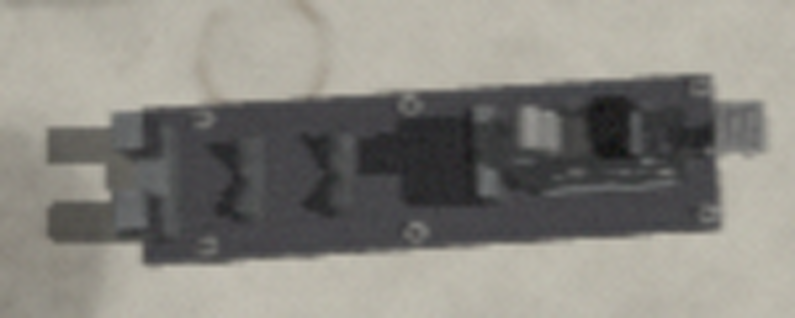

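View pics/t2.png

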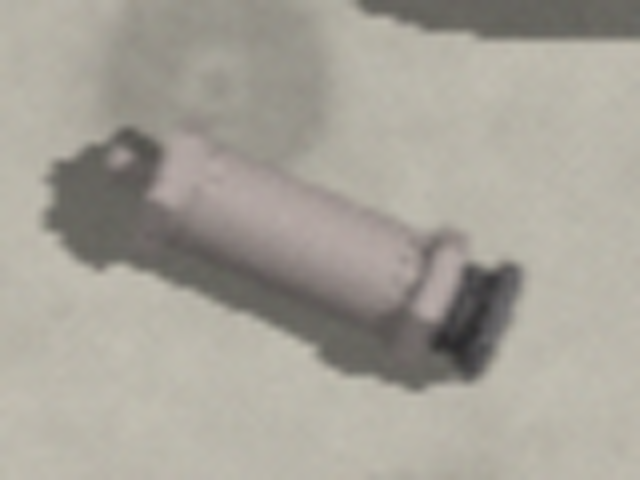

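View pics/s1.png

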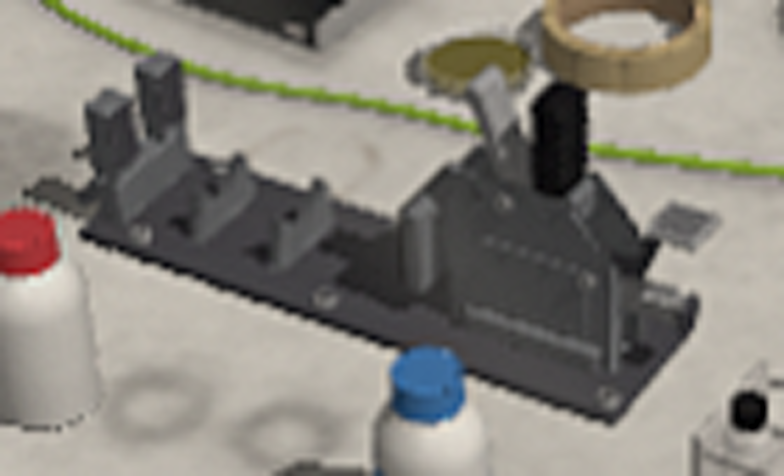

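```bash
cat > fit.py <<'E'
from h import *
from scipy.optimize import least_squares
np.set_printoptions(precision=1,suppress=True)
class C: pass
top=camera("top"); sc=camera("scene")
f=lambda l,s,o:[((u+.5)/s-.5+o[0],(v+.5)/s-.5+o[1]) for u,v in l]
T=f([(143,110),(712,77),(720,228),(146,262),(610,126),(743,127),(131,130),(131,214)],5.3,(105,165))
TP=[(42,160,8),(42,-146,8),(-42,-146,8),(-42,160,8),(0,-95,144),(0,-158,95),(20,148,76),(-20,148,76)]
S=f([(80,233),(612,415),(697,300),(562,88),(685,224),(108,100),(158,65)],5.6,(140,150))
SP=[(-42,160,8),(-42,-146,8),(42,-146,8),(0,-95,144),(0,-158,95),(-20,148,76),(20,148,76)]
def w(p,P):
    a=p[2]; M=np.array([[np.cos(a),-np.sin(a),0],[np.sin(a),np.cos(a),0],[0,0,1]])
    return np.array(P,float)@M.T+[p[0],p[1],0]
for use in ("t","s","ts"):
    def r(p):
        o=[]
        if "t" in use:o.append((proj(top,w(p,TP))-T).ravel())
        if "s" in use:o.append((proj(sc,w(p,SP))-S).ravel())
        return np.concatenate(o)
    q=least_squares(r,[515,87,0],loss="soft_l1"); print(use,q.x,np.round(q.x[2],4)); print(r(q.x).reshape(-1,2).T)
# cartridge
c=f([(172,172),(437,282),(125,158),(485,320)],8,(260,130))
print("cart",onz(top,c,23+0)); print(onz(top,c,40))
for n in ("spout","mid"): pass
print(read_state()["clock"])
E
python3 fit.py
```

```text
t [518.1  78.3   0.1] 0.0678
[[-0.3  0.6  0.8 -0.1 -0.   0.1 -0.5 -0.2]
 [-0.2 -0.4  0.5  0.8 -0.6  0.4  0.2 -0.6]]
s [521.1  80.2   0.1] 0.0774
[[-0.5  1.   0.6 -0.4  0.1 -0.2 -0.4]
 [-0.8  0.   2.5  0.6 -0.8 -0.  -0.8]]
ts [518.8  78.6   0.1] 0.0703
[[-0.4  0.4  0.7 -0.2 -0.2 -0.1 -0.7 -0.3 -0.5  0.8  0.6 -0.5 -0.  -0.1
  -0.2]
 [-0.3 -0.7  0.1  0.7 -0.9 -0.   0.1 -0.7 -0.4  1.   3.4  1.3  0.2  0.4
  -0.4]]
cart [[ 648.3 -182.3   23. ]
 [ 609.3 -276.5   23. ]
 [ 653.2 -165.6   23. ]
 [ 595.8 -293.4   23. ]]
[[ 644.2 -180.6   40. ]
 [ 605.9 -273.3   40. ]
 [ 649.1 -164.1   40. ]
 [ 592.6 -289.9   40. ]]
1.7
```

```bash
cat > cart.py <<'E'
from h import *
from scipy.optimize import minimize
np.set_printoptions(precision=2,suppress=True)
def ring(r,y,n=24,hexa=False):
    a=np.linspace(0,2*np.pi,n,endpoint=False)
    if hexa: a=np.arange(6)*np.pi/3; r=r/np.cos(np.pi/6)
    return np.c_[r*np.cos(a),np.full(len(a),y),r*np.sin(a)]
def parts(cap):
    L=[(20,-55,55,0),(23,-55,-45,1),(23,45,55,1),(6,55,73,0),(17,-55-cap,-55,0),(22,-55-cap-8,-55-cap,0)]
    return [np.r_[ring(r,a,hexa=h),ring(r,b,hexa=h)] for r,a,b,h in L]
def sil(c,p,z0=23,K=4):
    M=R.from_euler("z",p[2]).as_matrix()
    im=np.zeros((384*K,512*K),np.uint8)
    for P in parts(p[3]):
        uv=proj(c,P@M.T+[p[0],p[1],z0])
        h=cv2.convexHull(((uv+.5)*K*16-.5*16).astype(np.int32))
        cv2.fillConvexPoly(im,h,255,shift=4)
    return cv2.resize(im,(512,384),interpolation=cv2.INTER_AREA)/255.
def fit(pics,masks,x0,z0=23):
    def f(p): return sum(np.abs(sil(c,p,z0)-m).sum()/m.sum() for c,m in zip(pics,masks))
    best=None
    q=minimize(f,x0,method="Nelder-Mead",options=dict(initial_simplex=np.array([x0]+[np.array(x0)+d for d in np.diag([6,6,.08,4])]),maxiter=150))
    return q.x,q.fun
if __name__=="__main__":
    pics=[camera("top"),camera("scene")];ms=[]
    for c in pics:
        r=regions_of(c,"cartridge"); print([(q["conf"],q["mask"].sum()) for q in r]); ms.append(r[0]["mask"].astype(float))
    for sel in ([0],[1],[0,1]):
        print(sel,fit([pics[i] for i in sel],[ms[i] for i in sel],[622,-232,-.4,12.]))
    im=pics[0]["image"].copy(); im[ms[0]>0,0]=255; cv2.imwrite("pics/m.png",cv2.resize(im[130:190,260:340,::-1],None,fx=8,fy=8))
    print(read_state()["clock"])
E
python3 cart.py
```

```text
[(0.98, np.int64(707)), (0.27, np.int64(3568))]
[(0.78, np.int64(786)), (0.51, np.int64(740))]
[0] (array([ 623.12, -227.86,   -0.39,   10.98]), np.float64(0.09429514380009428))
[1] (array([ 625.45, -227.27,   -0.42,    1.52]), np.float64(0.10660080826223618))
[0, 1] (array([ 623.64, -227.6 ,   -0.39,    9.88]), np.float64(0.24764148170542247))
1.9
```

View pics/m.png

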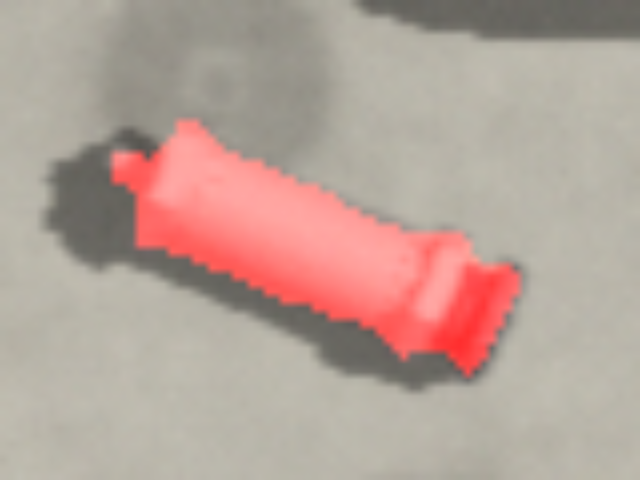

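```bash
cat > plan.py <<'E'
from h import *
import sys, json
def plan(start,ys,goal,yg,N,nd=2,ease=True):
    """rows from (pos,yaw) to (pos,yaw), tool down"""
    p=np.array(start,float);y=ys;rows=[]
    s=np.linspace(0,1,N+1)[1:]
    for k in s:
        t=np.array(start)+(np.array(goal)-start)*k; ty=ys+(yg-ys)*k
        d=t-p; M=R.from_euler("xyz",[np.pi,0,y]).as_matrix()
        sh=np.round(M.T@d/10,nd); w=np.round(np.degrees(-(ty-y)),1)
        rows.append([*[float(v)+0. for v in sh],0,0,float(w)])
        p=p+M@(sh*10); y=y-np.radians(w)
    return rows,p,y
def go(goal,yg,N,**k):
    s=read_state(); e=s["eef_rot"]
    print("clock",s["clock"],"pos",s["eef_pos"],"rot",e)
    rows,p,y=plan(s["eef_pos"],e[2],goal,yg,N,**k)
    for r in rows: print(r)
    print("end",p,y)
E
python3 - <<'E'
from plan import *
np.set_printoptions(precision=1,suppress=True)
c=camera("top")
print(onz(c,[(262,197),(324,197),(345,135),(372,130),(360,115),(318,105),(338,105)],0))
print(onz(c,[(262,197),(324,197),(345,135)],60))
go([623.5,-227.6,140],1.18,18)
E
```

```text
[[ 518.9 -129.2    0. ]
 [ 520.1 -307.6    0. ]
 [ 704.3 -373.8    0. ]
 [ 720.6 -454.9    0. ]
 [ 766.  -420.6    0. ]
 [ 794.9 -295.5    0. ]
 [ 795.9 -355.4    0. ]]
[[ 512.  -126.1   60. ]
 [ 513.1 -294.8   60. ]
 [ 687.2 -357.3   60. ]]
clock 1.95 pos [192.6 515.2 227.4] rot [-3.1 -0.   2.8]
[-3.69, -3.03, 0.49, 0, 0, 5.1]
[-3.94, -2.68, 0.48, 0, 0, 5.1]
[-4.16, -2.33, 0.49, 0, 0, 5.1]
[-4.36, -1.95, 0.48, 0, 0, 5.1]
[-4.51, -1.55, 0.49, 0, 0, 5.1]
[-4.63, -1.14, 0.48, 0, 0, 5.1]
[-4.72, -0.73, 0.49, 0, 0, 5.1]
[-4.76, -0.31, 0.49, 0, 0, 5.1]
[-4.77, 0.12, 0.48, 0, 0, 5.1]
[-4.73, 0.54, 0.49, 0, 0, 5.1]
[-4.68, 0.96, 0.48, 0, 0, 5.2]
[-4.56, 1.38, 0.49, 0, 0, 5.1]
[-4.43, 1.79, 0.49, 0, 0, 5.1]
[-4.25, 2.16, 0.48, 0, 0, 5.1]
[-4.04, 2.54, 0.49, 0, 0, 5.1]
[-3.8, 2.88, 0.48, 0, 0, 5.1]
[-3.52, 3.22, 0.49, 0, 0, 5.1]
[-3.23, 3.51, 0.48, 0, 0, 5.1]
end [ 623.5 -227.6  140. ] 1.1797947430986686
```

Emit:
jog_arm:
  increments:
    - [-3.69,-3.03,0.49,0,0,5.1,8]
    - [-3.94,-2.68,0.48,0,0,5.1,8]
    - [-4.16,-2.33,0.49,0,0,5.1,8]
    - [-4.36,-1.95,0.48,0,0,5.1,8]
    - [-4.51,-1.55,0.49,0,0,5.1,8]
    - [-4.63,-1.14,0.48,0,0,5.1,8]
    - [-4.72,-0.73,0.49,0,0,5.1,8]
    - [-4.76,-0.31,0.49,0,0,5.1,8]
    - [-4.77,0.12,0.48,0,0,5.1,8]
    - [-4.73,0.54,0.49,0,0,5.1,8]
    - [-4.68,0.96,0.48,0,0,5.2,8]
    - [-4.56,1.38,0.49,0,0,5.1,8]
    - [-4.43,1.79,0.49,0,0,5.1,8]
    - [-4.25,2.16,0.48,0,0,5.1,8]
    - [-4.04,2.54,0.49,0,0,5.1,8]
    - [-3.8,2.88,0.48,0,0,5.1,8]
    - [-3.52,3.22,0.49,0,0,5.1,8]
    - [-3.23,3.51,0.48,0,0,5.1,8]
    - [0,0,0,0,0,0,8]

```text
clock: 4.32
eef_pos: [623.7, -229.9, 138.6]
eef_rot: [-3.14, 0.0, 1.176]
wrist_force: [-0.7, 1.4, -0.3]
finger_gap: 79.7
```

```bash
python3 - <<'E'
from plan import *
np.set_printoptions(precision=1,suppress=True)
go([623.5,-227.8,27],1.18,3)
c=camera("top");cv2.imwrite("pics/t3.png",cv2.resize(c["image"][110:210,220:360,::-1],None,fx=5,fy=5))
E
```

```text
clock 4.325 pos [ 623.7 -229.9  138.6] rot [-3.1  0.   1.2]
[0.06, -0.03, 3.72, 0, 0, -0.1]
[0.07, -0.03, 3.72, 0, 0, -0.0]
[0.06, -0.04, 3.72, 0, 0, -0.1]
end [ 623.5 -227.8   27. ] 1.1798072093395642
```

View pics/t3.png

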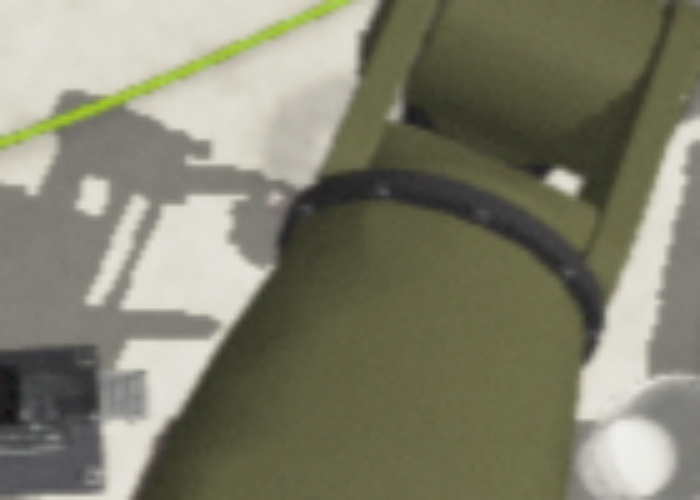

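The arm hides the cartridge in the top view; only the spout tip shows, near (275,198) in the crop. I'll go down on the fitted pose.

Emit:
jog_arm:
  increments:
    - [0.06,-0.03,3.7,0,0,0,8]
    - [0.07,-0.03,3.7,0,0,0,8]
    - [0.06,-0.04,3.72,0,0,0,8]
    - [0,0,0,0,0,0,8]
    - [0,0,0,0,0,0,6]
  squeeze: 20

```text
clock: 5.0
eef_pos: [624.1, -225.2, 30.9]
eef_rot: [3.139, -0.0, 1.181]
wrist_force: [0.0, 0.7, 0.2]
finger_gap: 73.1
```

Emit:
jog_arm:
  increments:
    - [0,0,0,0,0,0,3]
    - [0,0,0,0,0,0,3]
    - [0,0,0,0,0,0,3]
    - [0,0,0,0,0,0,3]

```text
clock: 5.5
eef_pos: [623.6, -225.6, 29.3]
eef_rot: [3.141, -0.0, 1.18]
wrist_force: [0.0, -0.9, 4.0]
finger_gap: 39.6
```

```bash
python3 - <<'E'
from plan import *
np.set_printoptions(precision=1,suppress=True)
go([600,-150,205],1.3,5)
a=.069; f=lambda y:np.array([518.5-y*np.sin(a),78.5+y*np.cos(a)])
print(f(76),f(77.5),f(-86),f(-158))
print([round(v,3) for v in plan([600,-150,205],1.3,[*f(77.5),205],1.64,8)[1]])
for r in plan([600,-150,205],1.3,[*f(77.5),205],1.64,8)[0]: print(r)
E
```

```text
clock 5.5 pos [ 623.6 -225.6   29.3] rot [ 3.1 -0.   1.2]
[1.22, -1.01, -3.51, 0, 0, -1.4]
[1.24, -0.99, -3.52, 0, 0, -1.4]
[1.27, -0.95, -3.51, 0, 0, -1.3]
[1.28, -0.92, -3.51, 0, 0, -1.4]
[1.31, -0.89, -3.52, 0, 0, -1.4]
end [ 600. -150.  205.] 1.300179977621391
[513.3 154.3] [513.2 155.8] [524.4  -7.3] [529.4 -79.1]
[np.float64(513.156), np.float64(155.851), np.float64(205.0)]
[3.39, -2.07, 0.0, 0, 0, -2.4]
[3.48, -1.92, 0.0, 0, 0, -2.5]
[3.56, -1.77, 0.0, 0, 0, -2.4]
[3.63, -1.63, 0.0, 0, 0, -2.4]
[3.69, -1.46, 0.0, 0, 0, -2.5]
[3.75, -1.31, 0.0, 0, 0, -2.4]
[3.81, -1.14, 0.0, 0, 0, -2.4]
[3.85, -0.99, 0.0, 0, 0, -2.5]
```

Emit:
jog_arm:
  increments:
    - [0,0,-2,0,0,0,3]
    - [0,0,-4,0,0,0,3]
    - [1.58,-1.2,-5,0,0,-2.3,3]
    - [1.58,-1.2,-5,0,0,-2.3,3]
    - [1.58,-1.2,-1.6,0,0,-2.3,3]
    - [1.58,-1.15,0,0,0,0,3]
    - [3.39,-2.07,0,0,0,-2.4,3]
    - [3.48,-1.92,0,0,0,-2.5,3]
    - [3.56,-1.77,0,0,0,-2.4,3]
    - [3.63,-1.63,0,0,0,-2.4,3]
    - [3.69,-1.46,0,0,0,-2.5,3]
    - [3.75,-1.31,0,0,0,-2.4,3]
    - [3.81,-1.14,0,0,0,-2.4,3]
    - [3.85,-0.99,0,0,0,-2.5,3]
    - [0,0,0,0,0,0,3]
    - [0,0,0,0,0,0,3]

```text
clock: 7.5
eef_pos: [511.7, 155.3, 204.3]
eef_rot: [-3.14, 0.0, 1.64]
wrist_force: [0.3, 0.1, -2.0]
finger_gap: 39.4
```

```bash
python3 - <<'E'
from plan import *
np.set_printoptions(precision=1,suppress=True)
c=camera("scene");cv2.imwrite("pics/s3.png",cv2.resize(c["image"][60:240,110:300,::-1],None,fx=4,fy=3.3,interpolation=cv2.INTER_CUBIC)[:600])
t=camera("top");cv2.imwrite("pics/t4.png",cv2.resize(t["image"][130:240,90:260,::-1],None,fx=4.7,fy=4.7,interpolation=cv2.INTER_CUBIC))
for k in (c,t):
  for o in ("outlet_tip","end_cap","barrel_mid"):
    print(o,[(cw(k,q["centre"]),round(q["conf"],2)) for q in recognise(k,o)[:2]])
go([513.2,155.8,110],1.64,3)
E
```

```text
outlet_tip [(array([499.6, 121.1, 206. ]), 0.94), (array([510. ,  27.1,  29.7]), 0.48)]
end_cap []
barrel_mid [(array([514.8,  29.8,  29.7]), 0.72), (array([498.2, 112. , 203.2]), 0.7)]
outlet_tip [(array([511.3, 101.7, 213.8]), 0.6)]
end_cap [(array([512.1,  85.3, 213.8]), 0.43)]
barrel_mid [(array([513.3, 104.7, 215.3]), 0.69), (array([367.4, 146. ,  68.5]), 0.58)]
clock 7.9 pos [512.1 155.2 204.8] rot [3.1 0.  1.6]
[0.02, 0.04, 3.16, 0, 0, -0.0]
[0.01, 0.03, 3.16, 0, 0, -0.0]
[0.02, 0.04, 3.16, 0, 0, -0.0]
end [513.2 155.8 110. ] 1.6399285272696735
```

View pics/s3.png

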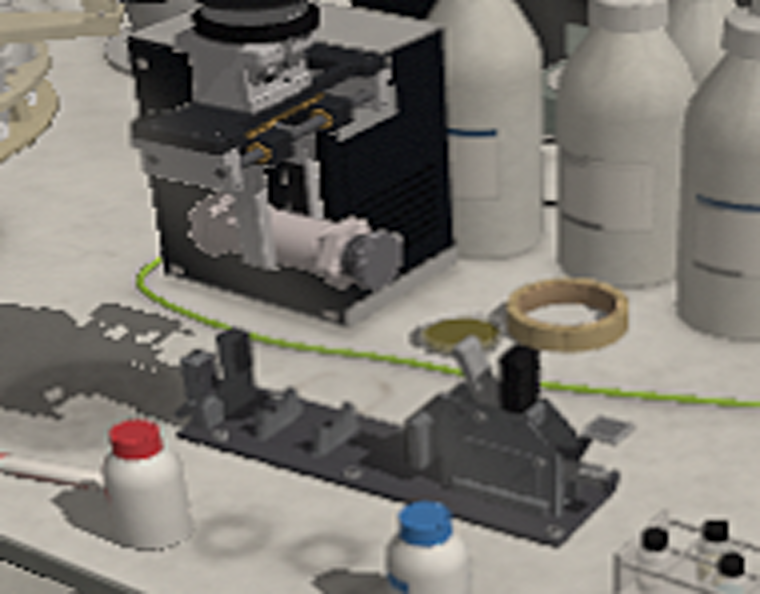

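View pics/t4.png

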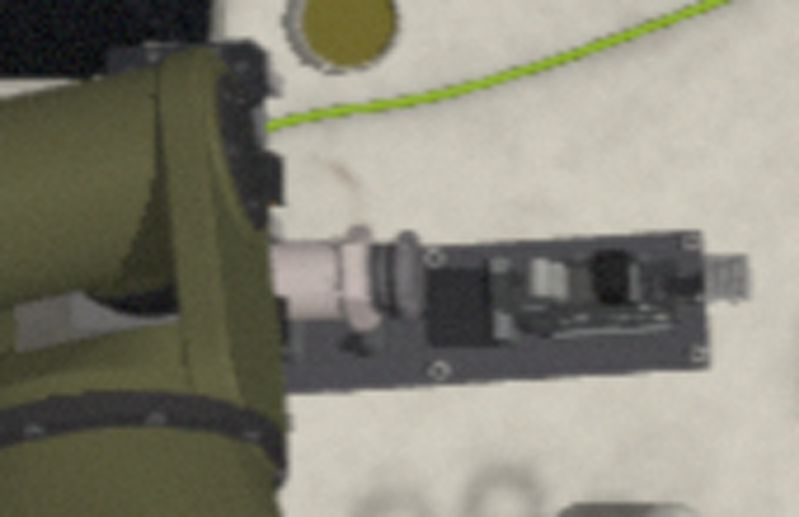

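```bash
python3 - <<'E'
from plan import *
np.set_printoptions(precision=1,suppress=True)
t=camera("top")
px=[((u+.5)/4.7-.5+90,(v+.5)/4.7-.5+130) for u,v in [(372,235),(372,325),(345,235),(420,240),(420,310),(400,275)]]
print(onz(t,px,199)); 
# predicted for different offsets
for off in (0,2,4):
    M=R.from_euler("z",.069).as_matrix()
    P=np.array([[0,-55-off,0],[0,-45-off,23],[0,-55-off,23],[0,-63-10-off,22]])@M.T+[512,155.3,199]
    print(off,(proj(t,P)-[90,130]+.5)*4.7-.5)
print(read_state()["eef_pos"])
E
```

```text
[[535.3  99.3 199. ]
 [490.3  97.8 199. ]
 [535.2 112.6 199. ]
 [533.   75.4 199. ]
 [497.9  74.4 199. ]
 [515.3  84.8 199. ]]
0 [[368.4 273.8]
 [338.6 268.5]
 [359.4 267.3]
 [397.1 265.3]]
2 [[372.4 273.6]
 [342.8 268.3]
 [363.5 267. ]
 [401.3 265. ]]
4 [[376.5 273.3]
 [346.9 268. ]
 [367.7 266.8]
 [405.4 264.8]]
[512.1 155.3 204.8]
```

Emit:
jog_arm:
  increments:
    - [0.08,0.04,4.5,0,0,0,3]
    - [0,0.04,4.5,0,0,0,3]
    - [0,0.04,4,0,0,0,3]
    - [0,0,1,0,0,0,3]
    - [0,0,0,0,0,0,3]

```text
clock: 8.57
eef_pos: [513.5, 156.5, 65.4]
eef_rot: [3.141, -0.0, 1.641]
wrist_force: [0.8, -0.5, -0.8]
finger_gap: 39.6
```

```bash
python3 - <<'E'
from plan import *
np.set_printoptions(precision=1,suppress=True)
go([513.1,156.3,53],1.64,2)
c=camera("scene");cv2.imwrite("pics/s4.png",cv2.resize(c["image"][110:240,130:270,::-1],None,fx=5,fy=4.6,interpolation=cv2.INTER_CUBIC)[:600])
E
```

```text
clock 8.575 pos [513.5 156.5  65.4] rot [ 3.1 -0.   1.6]
[-0.01, -0.02, 0.62, 0, 0, 0.0]
[0.0, -0.02, 0.62, 0, 0, 0.0]
end [513.1 156.3  53. ] 1.640549699567024
```

View pics/s4.png

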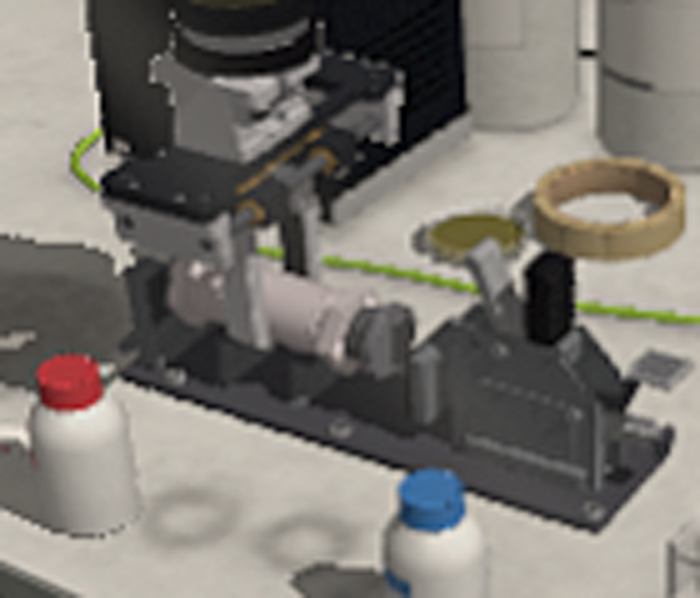

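Cartridge held just above the V blocks, cap (380,340) clear of the moving jaw (425,385), spout heading into the slot. Lowering.

Emit:
jog_arm:
  increments:
    - [-0.02,-0.03,0.6,0,0,0,3]
    - [0,0,0.5,0,0,0,3]
    - [0,0,0,0,0,0,3]
    - [0,0,0,0,0,0,3]

```text
clock: 9.12
eef_pos: [513.0, 156.2, 54.0]
eef_rot: [3.141, 0.0, 1.641]
wrist_force: [-0.2, -0.6, -1.6]
finger_gap: 39.3
```

Emit:
jog_arm:
  increments:
    - [0,0,0.15,0,0,0,3]
    - [0,0,0.15,0,0,0,3]
    - [0,0,0,0,0,0,3]

```text
clock: 9.5
eef_pos: [514.1, 156.4, 52.3]
eef_rot: [3.138, -0.0, 1.641]
wrist_force: [1.8, -0.6, 9.3]
finger_gap: 39.6
```

Emit:
jog_arm:
  increments:
    - [0,0,0,0,0,0,4.6]
    - [0,0,0,0,0,0,6.5]
    - [0,0,0,0,0,0,6.5]
    - [0,0,0,0,0,0,6.5]

```text
clock: 10.0
eef_pos: [512.8, 156.2, 50.7]
eef_rot: [-3.141, 0.0, 1.641]
wrist_force: [0.4, 0.1, -0.0]
finger_gap: 64.9
```

```bash
python3 - <<'E'
from plan import *
np.set_printoptions(precision=1,suppress=True)
s=read_state();print(s["eef_pos"],s["finger_gap"],s["wrist_force"])
c=camera("scene");cv2.imwrite("pics/s5.png",cv2.resize(c["image"][130:240,130:270,::-1],None,fx=5.4,fy=5.4,interpolation=cv2.INTER_CUBIC)[:600])
a=.069
f=lambda y:[518.5-y*np.sin(a),78.5+y*np.cos(a)]
g=[*f(-84),205]
rows,p,y=plan([*s["eef_pos"][:2],205],s["eef_rot"][2],g,.069,9)
for r in rows:print(r)
E
```

```text
[512.8 156.2  50.7] 64.91862577123688 [ 0.4  0.1 -0. ]
[-1.8, 0.0, 0.0, 0, 0, 10.0]
[-1.77, 0.32, 0.0, 0, 0, 10.0]
[-1.69, 0.61, 0.0, 0, 0, 10.0]
[-1.56, 0.91, 0.0, 0, 0, 10.0]
[-1.37, 1.15, 0.0, 0, 0, 10.0]
[-1.16, 1.38, 0.0, 0, 0, 10.0]
[-0.9, 1.56, 0.0, 0, 0, 10.0]
[-0.61, 1.69, 0.0, 0, 0, 10.0]
[-0.31, 1.77, 0.0, 0, 0, 10.0]
```

View pics/s5.png

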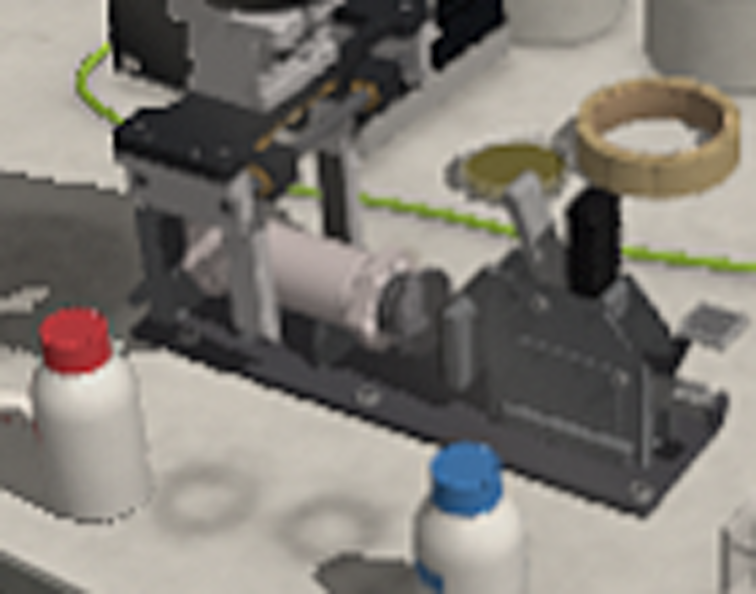

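The cartridge lies in the saddle, cap at (415,300) just in front of the jaw. Retreat and go over the grip.

Emit:
jog_arm:
  increments:
    - [0,0,-2,0,0,0,6.5]
    - [0,0,-4.5,0,0,0,6.5]
    - [0,0,-5,0,0,0,8]
    - [0,0,-4,0,0,0,8]
    - [-1.8,0,0,0,0,10,8]
    - [-1.77,0.32,0,0,0,10,8]
    - [-1.69,0.61,0,0,0,10,8]
    - [-1.56,0.91,0,0,0,10,8]
    - [-1.37,1.15,0,0,0,10,8]
    - [-1.16,1.38,0,0,0,10,8]
    - [-0.9,1.56,0,0,0,10,8]
    - [-0.61,1.69,0,0,0,10,8]
    - [-0.31,1.77,0,0,0,10,8]
    - [0,0,0,0,0,0,8]
    - [0,0,0,0,0,0,8]

```text
clock: 11.92
eef_pos: [524.3, -4.8, 205.8]
eef_rot: [-3.141, 0.0, 0.074]
wrist_force: [-0.0, 0.0, 0.4]
finger_gap: 79.7
```

```bash
python3 - <<'E'
from plan import *
np.set_printoptions(precision=1,suppress=True)
c=camera("scene");cv2.imwrite("pics/s6.png",cv2.resize(c["image"][100:240,130:280,::-1],None,fx=5,fy=4.2,interpolation=cv2.INTER_CUBIC)[:600])
t=camera("top");cv2.imwrite("pics/t6.png",cv2.resize(t["image"][150:240,90:260,::-1],None,fx=4.7,fy=4.7,interpolation=cv2.INTER_CUBIC))
a=.069
f=lambda y:[518.5-y*np.sin(a),78.5+y*np.cos(a)]
go([*f(-84),130],.069,3)
E
```

```text
clock 12.025 pos [524.3  -4.6 205.8] rot [-3.1  0.   0.1]
[0.0, 0.02, 2.53, 0, 0, 0.1]
[0.0, 0.03, 2.53, 0, 0, 0.1]
[-0.01, 0.02, 2.52, 0, 0, 0.0]
end [524.3  -5.3 130. ] 0.06947868863654749
```

View pics/s6.png

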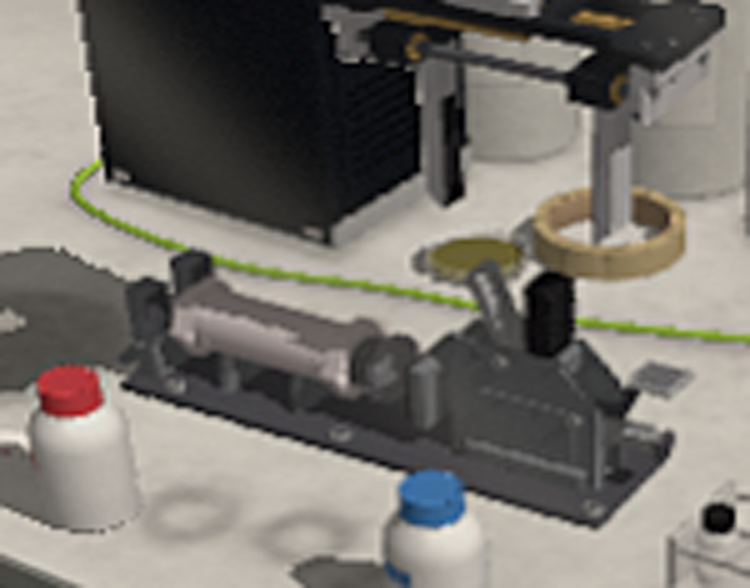

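View pics/t6.png

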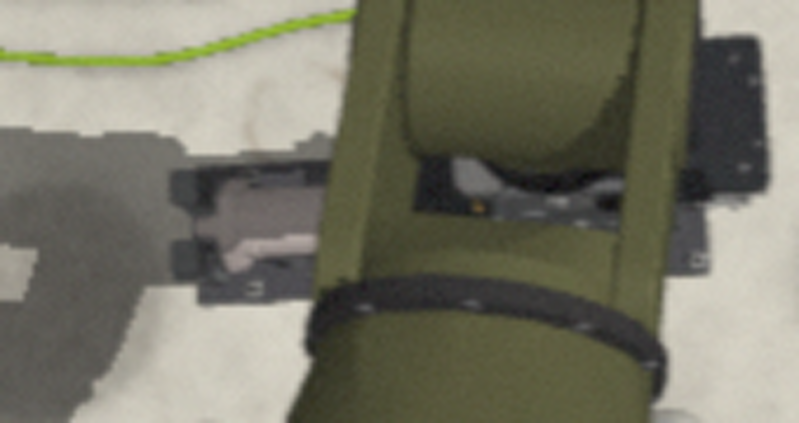

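Spout sits in the slot (crop (205,215) in top view). Descend round grip and trigger.

Emit:
jog_arm:
  increments:
    - [0,0.03,2.5,0,0,0.2,8]
    - [0,0.03,2.5,0,0,0,8]
    - [0,0.02,2.4,0,0,0,8]
    - [0,0,0.2,0,0,0,7.5]
    - [0,0,0,0,0,0,7.5]
  squeeze: 20

```text
clock: 12.65
eef_pos: [524.7, -5.8, 130.6]
eef_rot: [3.141, -0.001, 0.067]
wrist_force: [-0.0, -0.6, 0.7]
finger_gap: 74.7
```

```bash
python3 - <<'E'
from plan import *
np.set_printoptions(precision=1,suppress=True)
c=camera("scene");cv2.imwrite("pics/s7.png",cv2.resize(c["image"][120:230,180:290,::-1],None,fx=5.4,fy=5.4,interpolation=cv2.INTER_CUBIC)[:600])
s=read_state();print(s["eef_pos"],s["finger_gap"],s["wrist_force"])
E
```

```text
[524.9  -5.9 130.9] 74.75045732516772 [ 0.4  0.1 -0.3]
```

View pics/s7.png

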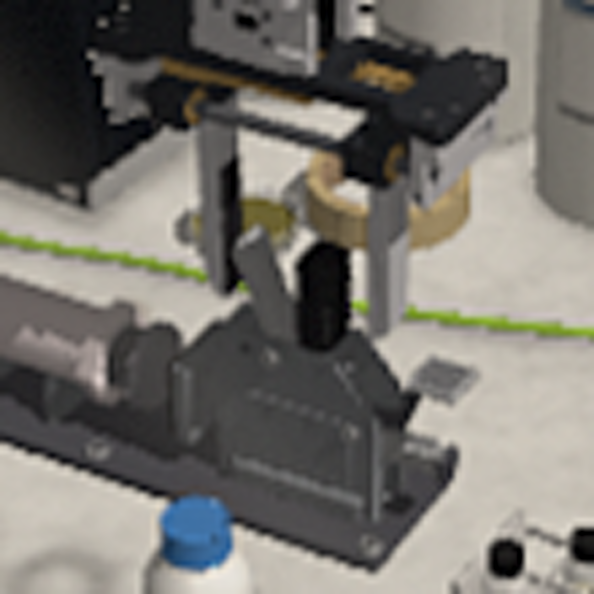

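Fingers straddle trigger (265,280) and grip (325,300). First squeeze.

Emit:
jog_arm:
  increments:
    - [0,0,0,0,0,0,5]
    - [0,0,0,0,0,0,4.4]
    - [0,0,0,0,0,0,4.4]
    - [0,0,0,0,0,0,4.4]
  squeeze: 20

```text
clock: 13.2
eef_pos: [525.1, -4.7, 131.4]
eef_rot: [-3.14, -0.003, 0.067]
wrist_force: [-1.9, 10.8, 9.1]
finger_gap: 44.3
```

Emit:
jog_arm:
  increments:
    - [0,0,0,0,0,0,3]
    - [0,0,0,0,0,0,3]
    - [0,0,0,0,0,0,3]
    - [0,0,0,0,0,0,3]

```text
clock: 13.7
eef_pos: [525.2, -6.1, 131.5]
eef_rot: [3.141, -0.003, 0.067]
wrist_force: [-0.4, 0.3, 8.3]
finger_gap: 34.3
```

Emit:
jog_arm:
  increments:
    - [0,0,0,0,0,0,7.2]
    - [0,0,0,0,0,0,7.2]
    - [0,0,0,0,0,0,7.2]
    - [0,0,0,0,0,0,7.2]
    - [0,0,0,0,0,0,7.2]

```text
clock: 14.32
eef_pos: [524.4, -6.2, 129.9]
eef_rot: [3.141, -0.0, 0.066]
wrist_force: [0.4, 0.3, 0.5]
finger_gap: 71.9
```

```bash
cat > look.py <<'E'
from plan import *
import sys
np.set_printoptions(precision=1,suppress=True)
c=camera("scene");cv2.imwrite(f"pics/{sys.argv[1]}.png",cv2.resize(c["image"][140:230,130:280,::-1],None,fx=5.3,fy=5.3,interpolation=cv2.INTER_CUBIC)[:600])
s=read_state();print(s["clock"],s["eef_pos"],s["finger_gap"],s["wrist_force"])
E
python3 look.py s8
```

```text
14.375 [524.4  -6.2 129.9] 71.8685548737706 [ 0.4 -0.   0.7]
```

View pics/s8.png

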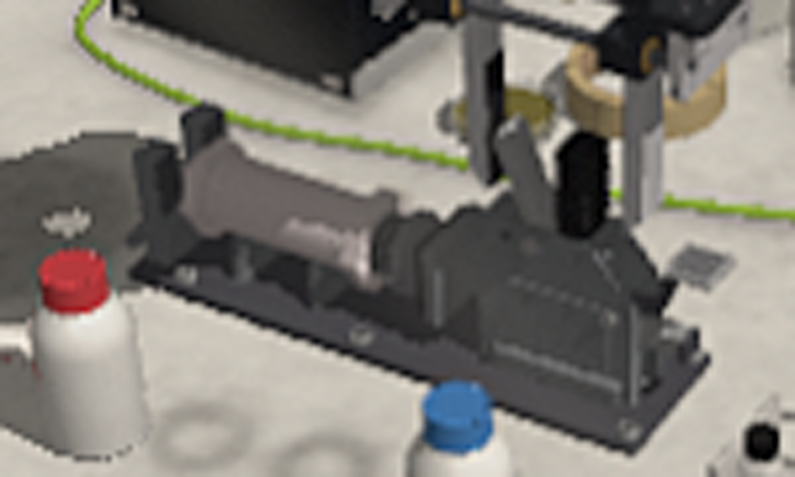

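The jaw advanced to near the cap (435,270) and the trigger returned. Next squeeze.

Emit:
jog_arm:
  increments:
    - [0,0,0,0,0,0,3]
    - [0,0,0,0,0,0,3]
    - [0,0,0,0,0,0,3]
    - [0,0,0,0,0,0,3]
    - [0,0,0,0,0,0,3]
    - [0,0,0,0,0,0,3]

```text
clock: 15.12
eef_pos: [525.1, -6.1, 131.0]
eef_rot: [3.141, -0.002, 0.066]
wrist_force: [-1.3, 0.5, 9.2]
finger_gap: 34.5
```

Emit:
jog_arm:
  increments:
    - [0,0,0,0,0,0,7.2]
    - [0,0,0,0,0,0,7.2]
    - [0,0,0,0,0,0,7.2]
    - [0,0,0,0,0,0,7.2]
    - [0,0,0,0,0,0,3]
    - [0,0,0,0,0,0,3]
    - [0,0,0,0,0,0,3]
    - [0,0,0,0,0,0,3]
    - [0,0,0,0,0,0,3]
    - [0,0,0,0,0,0,3]

```text
clock: 16.38
eef_pos: [525.2, -6.1, 131.2]
eef_rot: [3.141, -0.003, 0.066]
wrist_force: [-1.7, 1.7, 12.2]
finger_gap: 34.1
```

Emit:
jog_arm:
  increments:
    - [0,0,0,0,0,0,7.2]
    - [0,0,0,0,0,0,7.2]
    - [0,0,0,0,0,0,7.2]
    - [0,0,0,0,0,0,7.2]
    - [0,0,0,0,0,0,7.2]

```text
clock: 17.0
eef_pos: [524.4, -6.3, 129.9]
eef_rot: [3.141, 0.0, 0.066]
wrist_force: [-0.4, 1.0, 0.7]
finger_gap: 71.8
```

```bash
python3 look.py s9
```

```text
17.05 [524.5  -6.2 129.9] 72.1253585845862 [ 1.2 -0.8 -0.1]
```

View pics/s9.png

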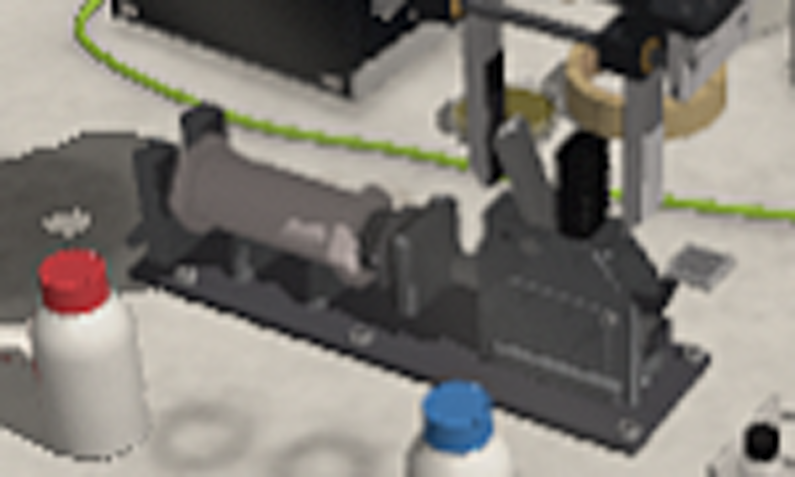

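The jaw (410,260) now presses the cap, and the cartridge is near the fixed jaw. Going on stroke by stroke.

Emit:
jog_arm:
  increments:
    - [0,0,0,0,0,0,3]
    - [0,0,0,0,0,0,3]
    - [0,0,0,0,0,0,3]
    - [0,0,0,0,0,0,3]
    - [0,0,0,0,0,0,3]
    - [0,0,0,0,0,0,3]

```text
clock: 17.8
eef_pos: [525.2, -6.0, 131.3]
eef_rot: [3.141, -0.003, 0.066]
wrist_force: [-2.3, 0.8, 12.9]
finger_gap: 34.3
```

Emit:
jog_arm:
  increments:
    - [0,0,0,0,0,0,7.2]
    - [0,0,0,0,0,0,7.2]
    - [0,0,0,0,0,0,7.2]
    - [0,0,0,0,0,0,7.2]
    - [0,0,0,0,0,0,3]
    - [0,0,0,0,0,0,3]
    - [0,0,0,0,0,0,3]
    - [0,0,0,0,0,0,3]
    - [0,0,0,0,0,0,3]
    - [0,0,0,0,0,0,3]

```text
clock: 19.05
eef_pos: [525.2, -6.1, 131.4]
eef_rot: [3.141, -0.003, 0.066]
wrist_force: [-2.6, 2.1, 12.6]
finger_gap: 34.4
```

```bash
python3 look.py s10
```

```text
19.1 [525.2  -6.1 131.4] 34.50215086016252 [-2.9  1.5 13.7]
```

View pics/s10.png

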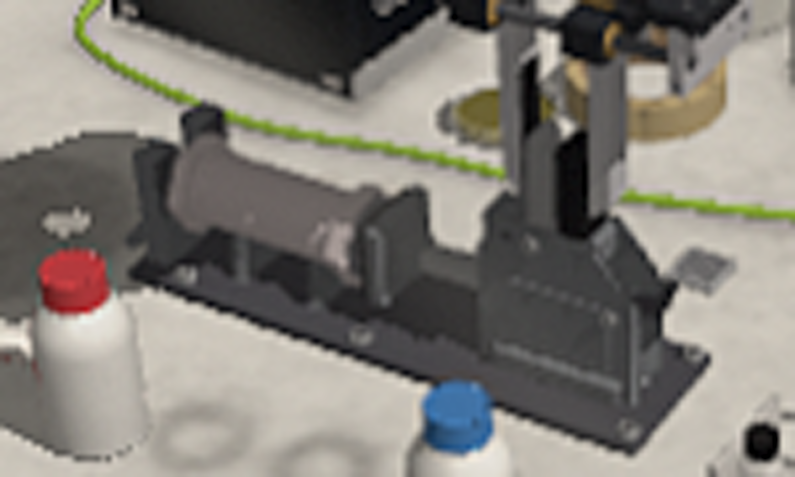

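Five full strokes; the jaw (385,265) is almost at the collar. One more, expecting firmness.

Emit:
jog_arm:
  increments:
    - [0,0,0,0,0,0,7.2]
    - [0,0,0,0,0,0,7.2]
    - [0,0,0,0,0,0,7.2]
    - [0,0,0,0,0,0,7.2]
    - [0,0,0,0,0,0,7.2]
    - [0,0,0,0,0,0,3]
    - [0,0,0,0,0,0,3]
    - [0,0,0,0,0,0,3]
    - [0,0,0,0,0,0,3]
    - [0,0,0,0,0,0,3]
    - [0,0,0,0,0,0,3]

```text
clock: 20.48
eef_pos: [524.7, -2.1, 131.4]
eef_rot: [-3.135, -0.002, 0.067]
wrist_force: [-6.9, 33.5, 17.8]
finger_gap: 42.9
```

```bash
python3 look.py s11
```

```text
20.525 [524.7  -2.1 131.4] 42.34723828732995 [-6.2 33.7 17.6]
```

View pics/s11.png

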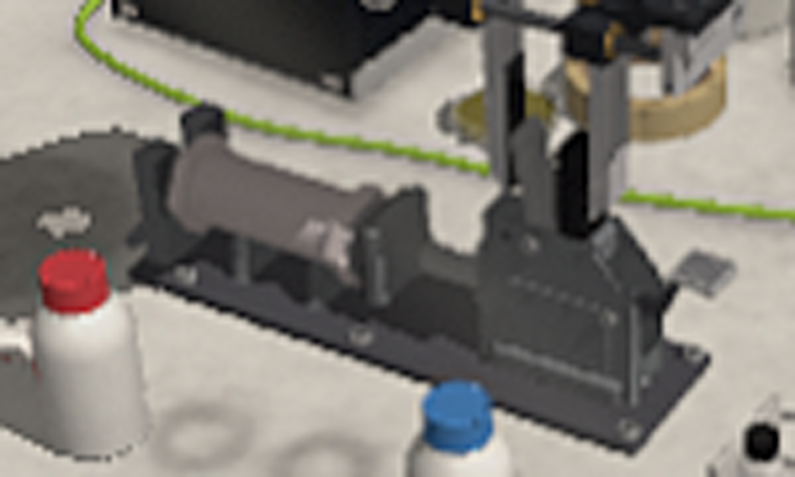

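Firm: gap stalled at 42 mm with the gripper pushed back 4 mm at 33 N (well under the cracking force). Stop and open.

Emit:
jog_arm:
  increments:
    - [0,0,0,0,0,0,7.5]
    - [0,0,0,0,0,0,7.5]
    - [0,0,0,0,0,0,7.5]
    - [0,0,0,0,0,0,7.5]
    - [0,0,-3,0,0,0,7.5]
    - [0,0,-4,0,0,0,7.5]
    - [0,0,0,0,0,0,7.5]
    - [0,0,0,0,0,0,7.5]

```text
clock: 21.52
eef_pos: [524.1, -6.2, 199.1]
eef_rot: [-3.142, 0.001, 0.066]
wrist_force: [-0.1, -0.9, 0.1]
finger_gap: 74.5
```

```bash
python3 look.py s12; python3 - <<'E'
from plan import *
np.set_printoptions(precision=1,suppress=True)
t=camera("scene"); 
print([(cw(t,q["centre"]),round(q["conf"],2)) for q in recognise(t,"tab_top")[:3]])
a=.069
f=lambda y:[518.5-y*np.sin(a),78.5+y*np.cos(a)]
go([*f(-158),180],.069,4)
E
```

```text
21.575 [524.   -6.2 198.7] 75.2498100174799 [-0.6 -0.6 -0.9]
[]
clock 21.675 pos [524.   -6.1 198.7] rot [-3.1  0.   0.1]
[0.01, 1.83, 0.47, 0, 0, -0.0]
[0.02, 1.83, 0.47, 0, 0, -0.1]
[0.01, 1.83, 0.46, 0, 0, -0.0]
[0.01, 1.83, 0.47, 0, 0, -0.1]
end [529.4 -79.1 180. ] 0.06974771393437118
```

View pics/s12.png

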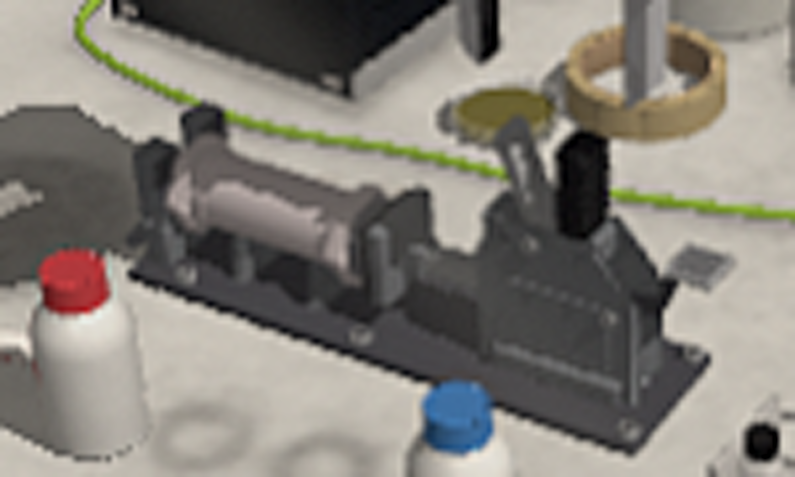

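Emit:
jog_arm:
  increments:
    - [0.01,1.85,0,0,0,0,3]
    - [0.02,1.9,0,0,0,0,0]
    - [0.01,1.85,0,0,0,0,0]
    - [0.01,1.9,0,0,0,0,0]
    - [0,0,2,0,0,0,0]
    - [0,0,2,0,0,0,0]
    - [0,0,2,0,0,0,0]
    - [0,0,1,0,0,0,0]
    - [0,0,0,0,0,0,0]
    - [0,0,0,0,0,0,0]

```text
clock: 22.92
eef_pos: [530.3, -81.1, 130.6]
eef_rot: [3.141, -0.001, 0.066]
wrist_force: [-0.9, 0.2, 1.3]
finger_gap: 0.6
```

```bash
python3 look.py s13
```

```text
22.975 [530.2 -81.  130.6] 0.3719413521787725 [-0.3  0.2  0.4]
```

View pics/s13.png

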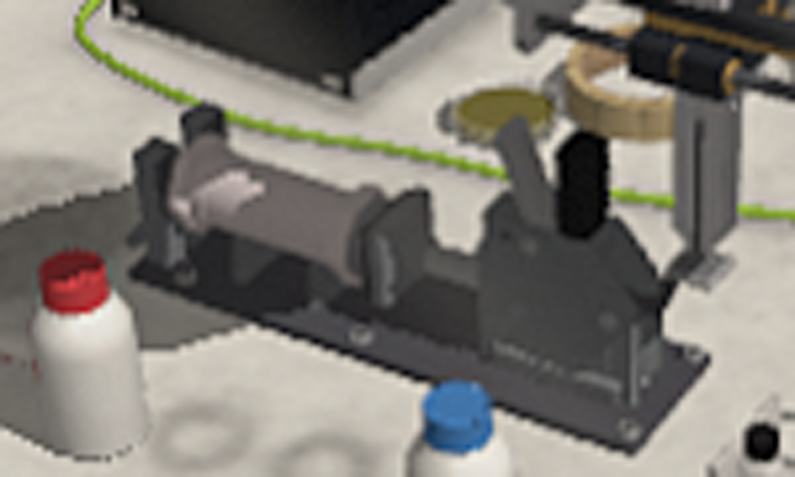

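Closed fingertips (710,250) are above the tab. Press.

Emit:
jog_arm:
  increments:
    - [0,0,1.2,0,0,0,0]
    - [0,0.15,0.4,0,0,0,0]
    - [0,0.15,0.4,0,0,0,0]
    - [0,0.15,0.3,0,0,0,0]
    - [0,0,0,0,0,0,0]

```text
clock: 23.6
eef_pos: [530.4, -86.5, 107.1]
eef_rot: [3.14, -0.0, 0.066]
wrist_force: [-1.8, -7.8, 6.5]
finger_gap: 0.3
```

```bash
python3 look.py s14
```

```text
23.65 [530.3 -86.4 107.2] -0.048176985477859834 [-2.  -8.1  7.2]
```

View pics/s14.png

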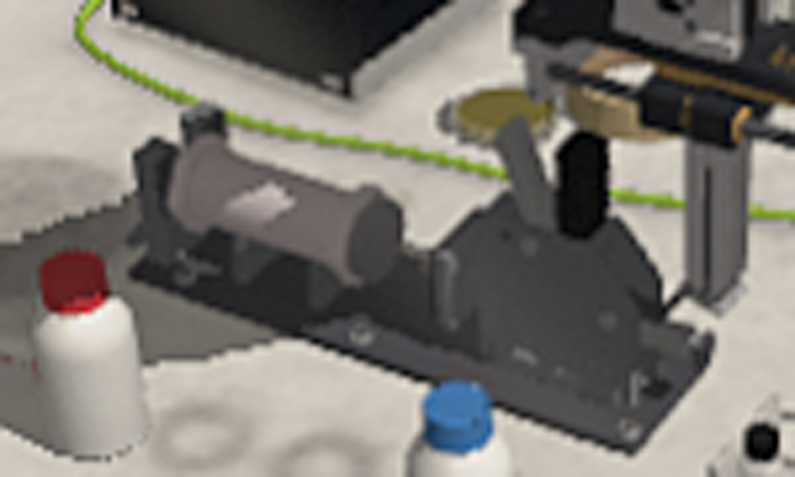

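The jaw is back at the handle (445,290) and the cap flange (375,235) sits against the collar. Hold briefly, then lift away.

Emit:
jog_arm:
  increments:
    - [0,0,0.1,0,0,0,0]
    - [0,0,0,0,0,0,0]
    - [0,0,0,0,0,0,0]
    - [0,0,-1.5,0,0,0,0]
    - [0,0,-3,0,0,0,0]
    - [0,0,-5,0,0,0,0]
    - [0,4,-4,0,0,0,0]
    - [0,5,0,0,0,0,0]
    - [-4,5,0,0,0,0,0]
    - [-4,5,0,0,0,0,0]
    - [-4,5,0,0,0,0,0]
    - [0,0,0,0,0,0,0]
    - [0,0,0,0,0,0,0]

```text
clock: 25.28
eef_pos: [429.2, -328.6, 241.1]
eef_rot: [-3.141, -0.0, 0.066]
wrist_force: [-0.5, 0.6, 0.3]
finger_gap: 1.0
```

```bash
python3 look.py s15; python3 - <<'E'
from h import *
c=camera("top");cv2.imwrite("pics/t15.png",cv2.resize(c["image"][165:225,105:255,::-1],None,fx=5.3,fy=5.3,interpolation=cv2.INTER_CUBIC))
cv2.imwrite("pics/t15f.png",c["image"][:,:,::-1])
c=camera("scene");cv2.imwrite("pics/s15f.png",c["image"][:,:,::-1])
E
```

```text
25.325 [ 429.6 -328.1  241. ] 0.24079571891076568 [-0.5  0.3 -0.3]
```

View pics/s15.png

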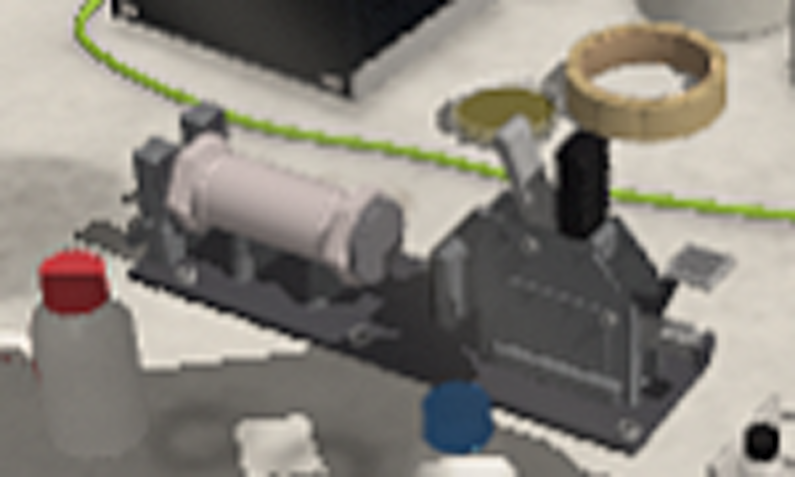

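View pics/t15.png

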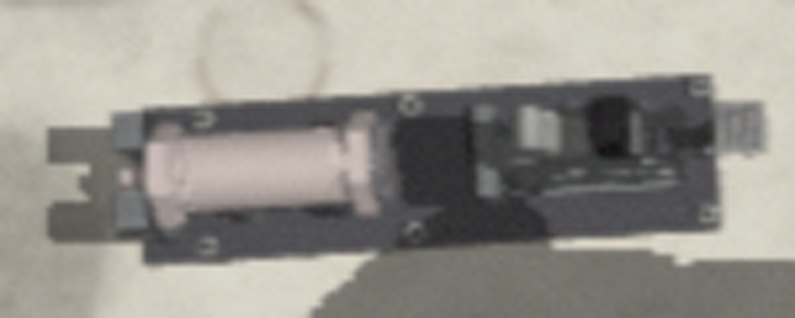

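View pics/s15f.png

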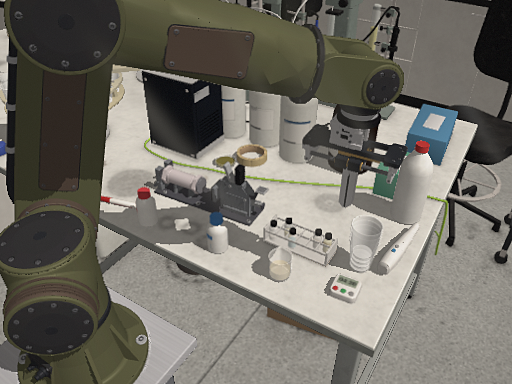

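```bash
python3 - <<'E'
from h import *
from cart import fit,sil
np.set_printoptions(precision=2,suppress=True)
a=cv2.imread("pics/scene0.png");b=cv2.imread("pics/s15f.png")
v=np.vstack([cv2.resize(x[170:230,195:275],None,fx=5,fy=5,interpolation=cv2.INTER_CUBIC) for x in (a,b)]);cv2.imwrite("pics/cmp.png",v)
for n in ("top","scene"):
    c=camera(n); r=regions_of(c,"cartridge"); print(n,[(round(q["conf"],2),q["mask"].sum()) for q in r])
    m=r[0]["mask"].astype(float)
    x,fv=fit([c],[m],[512.6,163.3,.069,2.],z0=46); print(x,fv)
    # score fixed caps
    from scipy.optimize import minimize
    for cap in (0,2,4,6):
        q=minimize(lambda p:np.abs(sil(c,[*p,.069,cap],46)-m).sum()/m.sum(),x[:2],method="Nelder-Mead",options=dict(maxiter=60)); print(cap,q.x,q.fun)
    # jaw face projection
    M=R.from_euler("z",.069).as_matrix()
    for t in (0,4,8): print("jaw",t,proj(c,np.array([[-22,-20+t,67],[22,-20+t,67],[-22,-20+t,25]])@M.T+[518.5,78.5,0]).ravel())
E
```

```text
top [(0.55, np.int64(729))]
[512.92 162.89   0.07  -4.22] 0.05326662901100083
0 [512.93 163.31] 0.07949111057317301
2 [512.96 163.35] 0.09551090669463945
4 [512.96 163.31] 0.11272492536109094
6 [512.98 163.68] 0.13196159122085047
jaw 0 [193.51 201.46 192.76 185.16 195.39 203.02]
jaw 4 [192.   201.55 191.26 185.25 193.94 203.11]
jaw 8 [190.5  201.64 189.77 185.34 192.49 203.2 ]
scene [(0.56, np.int64(662)), (0.38, np.int64(3112))]
[512.26 161.05   0.04  -5.53] 0.08276168473431669
0 [512.05 164.88] 0.11456667259048635
2 [511.95 163.92] 0.13091641490433029
4 [512.09 164.82] 0.14750903382501035
6 [511.87 164.09] 0.16386469995853326
jaw 0 [210.53 188.03 219.4  179.46 211.36 200.83]
jaw 4 [209.23 187.6  218.12 179.05 210.09 200.39]
jaw 8 [207.93 187.17 216.84 178.64 208.81 199.96]
```

View pics/cmp.png

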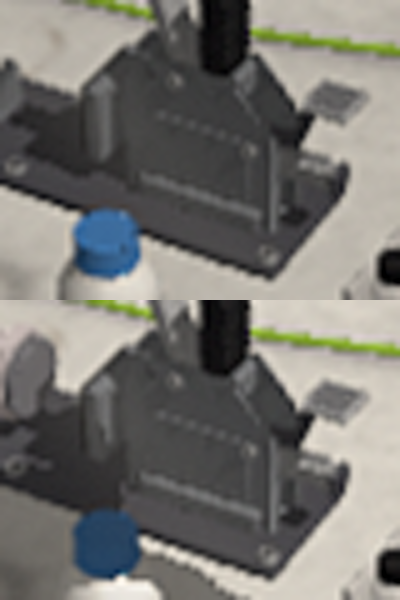

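```bash
python3 - <<'E'
from h import *
a=cv2.imread("pics/scene0.png",0);b=cv2.imread("pics/s15f.png",0)
at=cv2.imread("pics/top0.png",0);bt=cv2.imread("pics/t15f.png",0)
def sh(a,b,r,K=8,m=3):
    y0,y1,x0,x1=r
    A=cv2.resize(a[y0:y1,x0:x1],None,fx=K,fy=K,interpolation=cv2.INTER_CUBIC)
    B=cv2.resize(b[y0-m:y1+m,x0-m:x1+m],None,fx=K,fy=K,interpolation=cv2.INTER_CUBIC)
    q=cv2.matchTemplate(B,A,cv2.TM_CCOEFF_NORMED); _,v,_,l=cv2.minMaxLoc(q); return round(v,3),(l[0]/K-m,l[1]/K-m)
print("jaw scene",sh(a,b,(184,204,209,220)),"ref handle",sh(a,b,(185,215,225,250)))
print("barend scene",sh(a,b,(198,214,252,266)))
print("jaw top",sh(at,bt,(180,207,190,202)),"ref top",sh(at,bt,(180,207,200,240)))
v=np.hstack([cv2.resize(x[178:212,175:215],None,fx=9,fy=9,interpolation=cv2.INTER_CUBIC) for x in (cv2.imread("pics/top0.png"),cv2.imread("pics/t15f.png"))]);cv2.imwrite("pics/cmpt.png",v)
# timers etc. moved?
for n,r in dict(bufA=(235,262,140,163),bufB=(235,256,220,242),beaker=(235,255,284,305),timer=(220,245,333,358)).items(): print(n,sh(at,bt,r))
E
```

```text
jaw scene (0.983, (0.0, 0.0)) ref handle (0.989, (0.0, 0.0))
barend scene (0.999, (0.0, 0.0))
jaw top (0.956, (-0.125, 0.0)) ref top (0.975, (0.0, 0.0))
bufA (0.539, (0.125, 0.5))
bufB (0.759, (0.75, -0.25))
beaker (0.997, (0.0, 0.0))
timer (0.413, (3.0, 1.5))
```

View pics/cmpt.png

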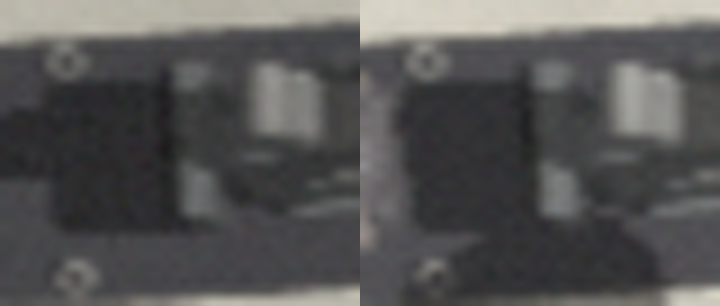

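```bash
python3 - <<'E'
from cell import *
s=read_state();print(s["clock"],s["wrist_force"]);print(sign_off())
E
```

```text
25.625 [-0.07592841 -0.06283154 -0.03723627]
the job is handed in; nothing more can be done
None
```

The cartridge is closed and lying free in the saddle with its spout in the fixed jaw's slot. The clamp is released and its jaw is back. I handed the job in at 25.6 s.

- **Squeezing:** I gave five full strokes (34 mm gap), and the sixth went firm at about 42 mm with 33 N at the wrist. That puts the jaw force at an estimated 35–40 N, well under the 70 N that cracks it. I stopped there.
- **Release:** I pressed the tab with closed fingertips, the jaw sprang back, and I moved the arm clear.
- **Cap:** The fit to the pictures was best with the cap fully home (0 mm out), in both views. The fitted masks came out slightly small, giving impossible values of −4 and −5 mm when the cap was left free. So the fit shows the cap is closed but not to the millimetre; the firm trigger points the same way.
- **Jaw:** It matches its starting position in both pictures (shift 0 and about −0.1 px). The stroke count suggests it started fully back, so it should be fully back now.
- **Surroundings:** The beaker matched its first picture exactly. The automatic match was poor for the two bottles, which are now in the arm's shadow, and for the timer, for a reason I did not pin down. By eye in the scene view all three stand where they were, and the arm only passed well above the bottles and stayed clear of the timer.

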